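# Park the long specimen jar at the top of the sloped jar rack

### The arm

A 6-joint arm with a two-finger parallel gripper is mounted at the origin on the work surface. World frame = base frame: x ahead of the robot, y to its left, z up, the work surface at z = 0. Lengths are in mm, angles in rad, forces in N, time in s.
With the tool pointing down it reaches from about 275 to 825 mm from the base axis. Payload 4.9 kg.
Tool frame: the origin (TCP) lies at the very end of the fingers, on their centre line; the grasp point (between the pads) lies 19 mm behind it; z points along the fingers, y is the direction in which the jaws open and shut (so a half turn about z gives the same grasp; the last joint's range is limited). The gripper opens to 85 mm and grips with 20 to 120 N. Pads are 22 mm wide; open, the fingers measure 114 mm over their backs; the gripper's body (76 mm by 85 mm) begins 54 mm behind the grasp point. The pads swing forward as they close: fully open they stand 13 mm farther back than shut.
Start: joints at [-1.243, 0.326, -0.193, 1.052, 0, 1.437], TCP at [245.072, -492.4, 197.081] pointing down, gripper open.
Joint ranges: [-2.65, 2.65], [-0.97, 1.79], [-1.3, 1.35], [-1.93, 2.1], [-1.47, 1.37], [-3.14, 3.14]. Speed limits (rad/s): [2.57, 2.57, 3.14, 3.14, 3.14, 3.14].

### API

Orientations are given as [roll, pitch, yaw] about the fixed x, y, z axes, in that order (R = Rz(yaw) Ry(pitch) Rx(roll)).
In Python, from bench import bot, solve_ik, imaging gives the robot as it stands. Calls block until the motion is done:
- bot.move_ptp(position, orientation): joint-space move of the TCP to a pose.
- bot.movel(position, rot=None, max_speed=150, threshold=None): straight line of the TCP; rot=None keeps the orientation; max_speed is the mean speed in mm/s. With threshold (N) it stops when the force on the tool has changed by that much, and returns True; else False.
- bot.move_j(angles): joint-space move.
- bot.grip(opening, effort=None): opening from 0.0 (shut) to 1.0 (fully open); effort is the grip in N (None keeps the last); returns when the fingers have stopped.
- bot.dwell(seconds).
- solve_ik(position, orientation): joint angles nearest the present ones, or None.
- bot.get_state(): the state.
- imaging.capture(name): name is "scene" or "side" or "wrist"; returns the picture (480x640x3 uint8, blue, green, red); there is no depth.
- imaging.camera_model(name): a dict with "K" (3x3 intrinsics, pixels), "position" and "rotation" of the camera in the world. Camera axes: x right, y up, looking along -z (the intrinsics and any distortion apply to the point x, -y, -z); pixel columns grow to the right and rows downward; lengths in mm; the calibration is good to about 2 mm. The wrist camera is an equidistant fisheye: a pixel r from the principal point sees the ray r / f radians off the axis. A picture is of the moment at which its call begins: read the wrist's pose just before it. camera_model takes no time and is no camera call; for the wrist camera it gives the pose at the moment of the call.
A pose or a line that the arm cannot do raises bot.IKError and nothing moves.
- bot.sign_off(): hands the job in, once; it reports no verdict.
The state is a dict: "t": time; "qpos": joint angles; "joint_velocities": joint speeds; "effort": joint torques, N m; "tcp_pos": TCP position; "orientation": TCP orientation; "contact_force": force on the tool from outside, world axes, zero at the start; "wrist_torque": the same for the moment, N m; "opening": opening from 0.0 (shut) to 1.0 (fully open).
Only numpy, scipy, OpenCV 4.12 (cv2) and the standard library are available. Lean on these libraries where they do the work, as an engineer would, in place of code of your own. Each camera call takes 0.05 s, during which the arm holds its last target.

### The job

Two closed specimen jars lie on their sides at the low end of the two-lane sloped rack on the microscopy bench, a long one and a short one. With the fingertips, push the long jar up its own lane, over the crest and into the seat against the end stop at the top, so that it stays there and cannot roll back; then take the hand away. Roll it up steadily without flicking it and without lifting it off the rack, and leave the short jar and the other things on the bench where they are.

Things in the scene. Friction and masses are not known exactly. Their poses are not given: they have to be found in the camera images.
- rack: Fixed grey two-lane jar rack, about 210 mm long, 154 mm wide. Origin on the bench under its middle; x points uphill along the lanes (level), y to the left across them, z up. Lanes 68 mm wide, centred at y = +37 and -37 mm, between 6 mm rails that follow the slope and stand about 14 mm over its floor. Upright end stop at the top: face at x 106, top at z 85 mm.
- crest (a point): Crest of the lane floor (middle of the rack), rack x 50, z 42 mm. The floor rises to it straight at 8 degrees from low_end, then falls at 11 degrees to the end stop: this is the seat. A jar let go before the crest rolls back; one whose centre is past about rack x 56 mm rolls on into the seat by itself.
- low_end (a point): Lowest line of the lane floor (middle of the rack), rack x -90, z 22 mm. From here a small ramp rises at 40 degrees away from the lane to rack x -102, z 32 mm, so that a jar rests here by itself. Over that ramp the low end is open: fingers can get behind the jar.
- seat_left (a point): Where the centre of a jar lies when it is home in the seat of the lane at rack y = +37 mm: rack x 81, z 61 mm.
- seat_right (a point): The same for the lane at rack y = -37 mm.
- long_jar: Long white specimen jar with grey screw cap, lying on its side across a lane: a plain cylinder 50 mm in diameter and 62 mm long, about 0.13 kg. Origin at its centre, y axis along the cylinder (x and z turn as it rolls). It starts in either lane at the low end, its centre at rack x -82, z 48 mm; when it rolls up the lane its centre is 25 mm off the lane floor.
- short_jar: Short jar of the same kind, 50 mm in diameter but 34 mm long, about 0.08 kg, lying at the low end of the other lane, its centre at rack x -82, z 48 mm. Origin at its centre, y axis along the cylinder. Not to be moved.
- standing_jar: Jar 50 mm in diameter and 62 mm high, standing upright on the bench to the robot's right. Origin at the centre of its underside, z up. Not to be moved.
- slide_box: Closed blue plastic slide box, 102 x 87 mm, 35 mm high, on the bench to the robot's left. Origin at the centre of its underside. Not to be moved.
- mouse: Black computer mouse, about 104 x 60 mm, 34 mm high, on the bench to the robot's left. Origin on its underside. Not to be moved.
There are look-alikes about, which are no part of the job. What is shaped like the long_jar but purple is not meant.

How it is judged (in metres and radians):
On the way, in this order (a step that is already met when the one before it is completed fails the run):
1. the long jar is rolling up the slope of its lane, on the lane floor (x of long_jar in the frame of rack between -0.05 and 0.03 m and z of long_jar in the frame of rack between 0.048 and 0.072 m), for 0.05 s.
2. the long jar is home in the seat beyond the crest (x of long_jar in the frame of rack between 0.074 and 0.088 m and z of long_jar in the frame of rack between 0.055 and 0.067 m and (horizontal distance between long_jar and seat_left below 0.011 m or horizontal distance between long_jar and seat_right below 0.011 m) and angle between the y axis of long_jar and the y axis of rack, either way round below 0.15 rad), for 0.2 s.
At the end, for the whole second after the job is handed in: The long jar lies at rest in the seat of its lane (centre within 7 mm of home along the lane and 6 mm in height, 11 mm all told in plan, lying across the lane to 0.15 rad), carried by the rack; the short jar is within 12 mm and the other things within 20 mm of where they were (all of step 2 and linear speed of long_jar below 0.02 m/s and angular speed of long_jar below 0.5 rad/s and contact force between long_jar and rack above 0.2 N and distance of short_jar from where it was at the start of the episode below 0.012 m and distance of each of standing_jar, slide_box, mouse from where it was at the start of the episode below 0.02 m); the robot touches nothing.
It fails at once if the long jar is lifted off the lane (more than about 12 mm above where it rolls) or leaves the rack ((x of long_jar in the frame of rack below -0.07 m and z of long_jar in the frame of rack above 0.062 m) or (x of long_jar in the frame of rack below -0.04 m and z of long_jar in the frame of rack above 0.066 m) or (x of long_jar in the frame of rack below 0 m and z of long_jar in the frame of rack above 0.072 m) or z of long_jar in the frame of rack above 0.079 m or z of long_jar in the frame of rack below 0.04 m or x of long_jar in the frame of rack below -0.1 m or x of long_jar in the frame of rack above 0.095 m or y of long_jar in the frame of rack above 0.055 m or y of long_jar in the frame of rack below -0.055 m).
It fails at once if the long jar is flicked (faster than 0.5 m/s) (linear speed of long_jar above 0.5 m/s).
It fails at once if the short jar is moved by more than 20 mm (distance of short_jar from where it was at the start of the episode above 0.02 m).
It fails at once if a bystander on the bench is moved by more than 30 mm or tipped (distance of any of standing_jar, slide_box, mouse from where it was at the start of the episode above 0.03 m or angle between standing_jar's own z axis and vertical above 0.3 rad).
It also fails if it takes over 35 s, if anything falls off the work surface, if the arm or the gripper's body presses on something with over 40 N, if the wrist force passes 120 N, or if a joint passes its speed limit or range.

## Working session

There is one attempt and no reset: what is moved stays moved. The work goes in short steps, each a Python script; the robot and the scene stay as the last script left them, time stands still between calls to the robot, and variables do not carry over. Pictures are saved under pics/ and viewed, and the job is handed in when it is done.

```bash
mkdir -p pics; ls; python3 - <<'E'
from bench import bot, solve_ik, imaging
import cv2
for n in("scene","side"):
    cv2.imwrite(f"pics/{n}0.png",imaging.capture(n)); m=imaging.camera_model(n); print(n,m)
s=bot.get_state();print(s['t'],s['tcp_pos'],s['orientation'])
E
```

```text
pics
scene {'K': array([[611.58068285,   0.        , 315.06262855],
       [  0.        , 611.58068285, 253.79944426],
       [  0.        ,   0.        ,   1.        ]]), 'position': array([ 993.56635573, -859.64074889, 1177.38720202]), 'rotation': array([0.72548539, 0.00128073, 0.53842332])}
side {'K': array([[464.32416872,   0.        , 319.58400613],
       [  0.        , 464.32416872, 245.21353783],
       [  0.        ,   0.        ,   1.        ]]), 'position': array([216.9426936 , 676.96733916, 687.2970323 ]), 'rotation': array([ 0.87871301, -0.00625939, -2.74672476])}
0.1 [ 244.88155986 -491.84047943  196.38873065] [-3.14007785e+00 -1.85622000e-04  4.61829701e-01]
```

View pics/scene0.png

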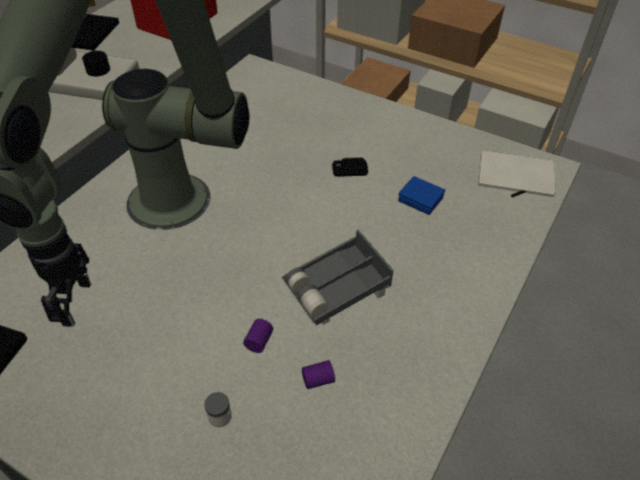

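View pics/side0.png

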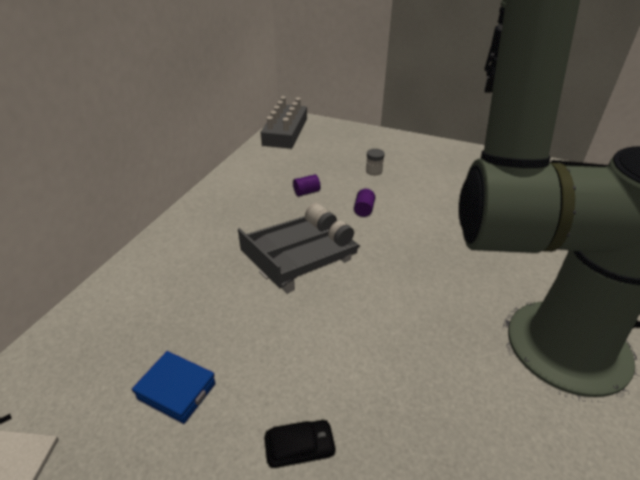

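The scene picture shows the rack at about (338,278) with its low end at lower left. Two pale jars lie there, at (299,282) and (314,302). There are purple look-alikes at (258,335) and (318,375), and a standing jar at (218,408). I'll take an enlarged crop to choose the jar and read the rack corners.

```bash
python3 - <<'E'
import cv2
a=cv2.imread("pics/scene0.png")[225:331,274:400]
cv2.imwrite("pics/c1.png",cv2.convertScaleAbs(cv2.resize(a,None,fx=6,fy=5.66,interpolation=cv2.INTER_CUBIC),alpha=1.8))
a=cv2.imread("pics/side0.png")[195:295,230:363]
cv2.imwrite("pics/c2.png",cv2.convertScaleAbs(cv2.resize(a,None,fx=6,fy=6,interpolation=cv2.INTER_CUBIC),alpha=1.8))
E
```

```text
(no output)
```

View pics/c1.png

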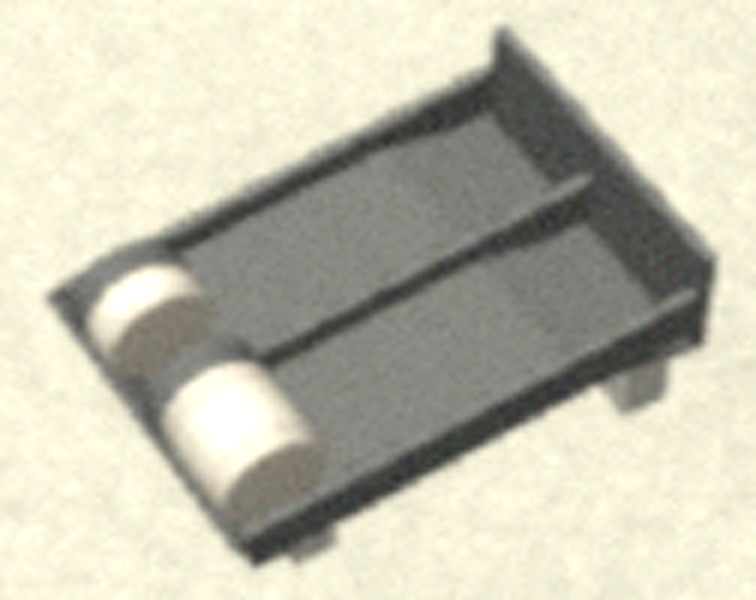

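View pics/c2.png

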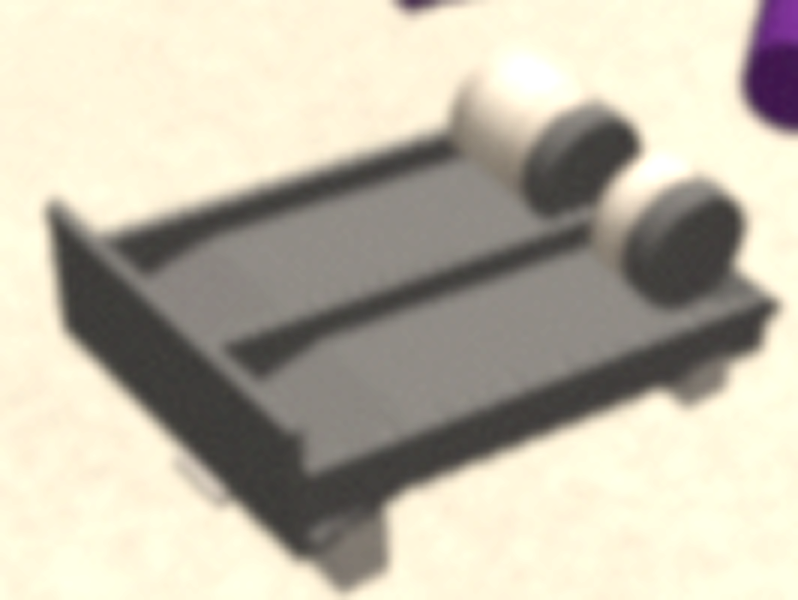

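The long jar is the nearer one in scene at (314,302), on the robot's right (-y) lane. It is clearly longer than the one at (299,282), and the side view agrees, showing it at (320,217). Next I'll fit the rack pose from the corners.

```bash
cat > h.py <<'E'
import numpy as np
from scipy.spatial.transform import Rotation as Ro
from scipy.optimize import least_squares
def proj(m,P):
    P=np.atleast_2d(P); R=Ro.from_euler('xyz',m['rotation']).as_matrix()
    c=(P-m['position'])@R; c=c*[1,-1,-1]
    u=c@m['K'].T; return u[:,:2]/u[:,2:]
def rackw(p,P):
    c,s=np.cos(p[2]),np.sin(p[2]); P=np.atleast_2d(P)
    return P@np.array([[c,s,0],[-s,c,0],[0,0,1]])+[p[0],p[1],0]
E
python3 - <<'E'
from bench import imaging
from h import *
sc=imaging.camera_model("scene");sd=imaging.camera_model("side")
Ps=np.array([[109,77,85],[109,-77,85],[-102,77,34],[-102,-77,34]],float)
us=np.array([[357.8,229.9],[392.8,270.6],[282.7,277.1],[314.5,321]])
Pd=np.array([[109,-77,85],[109,77,85],[-102,77,34]],float)
ud=np.array([[238.8,228.8],[280.2,268.3],[359.2,245.8]])
for cams in (3,1,2):
    f=lambda p:np.concatenate([(proj(sc,rackw(p,Ps))-us).ravel()*bool(cams&1),(proj(sd,rackw(p,Pd))-ud).ravel()*bool(cams&2)])
    best=min((least_squares(f,[550,-150,y]) for y in np.arange(-3,3,.7)),key=lambda r:r.cost)
    print(cams,best.x.round(3),best.cost.round(2),best.fun.round(1))
    if cams==3:
        p=best.x
        for y in(37,-37):print(y,proj(sc,rackw(p,[-82,y,48])),proj(sd,rackw(p,[-82,y,48])),rackw(p,[-82,y,48]))
E
```

```text
3 [555.625 -38.072   1.071] 11.26 [-1.7 -1.1 -0.7 -0.9 -0.7 -1.8 -0.3 -0.8 -1.4 -0.7 -1.2 -1.9 -0.7 -2.1]
37 [[297.12951837 279.40308209]] [[340.0468731 233.4459715]] [[483.83696399 -92.28893848  48.        ]]
-37 [[312.84483948 300.80124268]] [[319.27099004 217.96646487]] [[ 548.77525015 -127.77159608   48.        ]]
1 [559.127 -40.115   1.066] 0.86 [-0.7 -0.   0.3  0.5  0.1 -0.9  0.3  0.4 -0.  -0.  -0.  -0.  -0.  -0. ]
2 [551.029 -34.678   1.063] 0.61 [-0.  -0.  -0.  -0.  -0.  -0.  -0.  -0.  -0.3  0.5 -0.4 -0.2  0.8 -0.4]
```

```bash
python3 - <<'E'
from bench import bot, imaging,solve_ik
from h import *; import cv2
p=[555.5,-38,1.066]
for x,z in((-150,200),(-118,37),(50,57)):
    q=rackw(p,[x,-37,z])[0]; print(x,q,solve_ik(q,[np.pi,0,p[2]]))
q=rackw(p,[-150,-37,200])[0]
bot.move_ptp(q,[np.pi,0,p[2]])
bot.grip(0.2)
m=imaging.camera_model("wrist"); im=imaging.capture("wrist")
cv2.imwrite("pics/w1.png",cv2.convertScaleAbs(im,alpha=1.6)); print(m)
s=bot.get_state();print(s['t'],s['tcp_pos'],s['orientation'],s['qpos'],s['opening'])
E
```

```text
-150 [ 515.34072371 -187.18522892  200.        ] [-0.48305233  0.32108158 -0.19224875  1.057466    0.          1.59254033]
-118 [ 530.81685749 -159.17649308   37.        ] [-0.42454324  0.49133713 -0.39125636  0.68820284  0.          1.65104941]
50 [612.06655985 -12.13062994  57.        ] [-0.14033281  0.5588058  -0.20746734  0.80452319  0.          1.93525984]
{'K': array([[371.64829954,   0.        , 310.93257095],
       [  0.        , 371.64829954, 244.37273524],
       [  0.        ,   0.        ,   1.        ]]), 'position': array([ 549.56064784, -125.44846375,  377.12986083]), 'rotation': array([-0.28752334, -0.00055958, -0.50546345])}
2.3167 [ 515.36317147 -187.16316448  200.00417813] [ 3.14157405e+00 -7.17996464e-06  1.06606791e+00] [-4.83001386e-01  3.21087724e-01 -1.92229029e-01  1.05746082e+00
  6.77407241e-06  1.59252336e+00] 0.20195144760198463
```

View pics/w1.png

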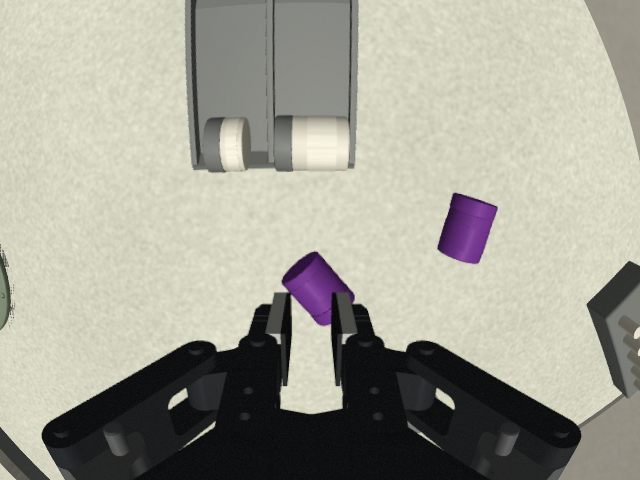

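The wrist view shows the long jar (white with a grey cap) at (312,143) in the right lane, the short jar at (227,144), and the low corners of the rack at (193,168) and (354,167). A purple look-alike lies close to the approach at (318,288), so I'll measure it.

```bash
cat >> h.py <<'E'
def wray(m,uv,z):
    K=m['K'];R=Ro.from_euler('xyz',m['rotation']).as_matrix()
    d=(np.array(uv)-K[:2,2])/K[0,0]; th=np.hypot(*d); k=np.sin(th)/max(th,1e-9)
    v=R@np.array([d[0]*k,-d[1]*k,-np.cos(th)]); return m['position']+v*(z-m['position'][2])/v[2]
def torack(p,P):
    c,s=np.cos(p[2]),np.sin(p[2]); d=np.array(P)-[p[0],p[1],0]
    return np.array([c*d[0]+s*d[1],-s*d[0]+c*d[1],d[2]])
E
python3 - <<'E'
from bench import imaging
from h import *
m=imaging.camera_model("wrist"); p=[555.5,-38,1.066]
for n,uv,z in[("lowL",(193,168),34),("lowR",(354,167),34),("jarcapL",(275,143),48),("jarR",(348.5,143),48),("jar back",(312,171),48),("shortL",(206,144),48),("shortR",(249,144),48),
 ("purpleA",(318,252),35),("purpleB",(284,285),35),("pC",(326,324),25),("pD",(352,295),25),("fingL",(272,293),200),("fingR",(353,293),200)]:
    w=wray(m,uv,z);print(n,w.round(1),torack(p,w).round(1))
E
python3 - <<'E'
import cv2
a=cv2.imread("pics/w1.png")[100:190,180:370]
cv2.imwrite("pics/w1c.png",cv2.resize(a,None,fx=4.2,fy=4.2,interpolation=cv2.INTER_CUBIC))
E
```

```text
lowL [439.2 -93.8  34. ] [-105.1   74.8   34. ]
lowR [ 571.5 -168.4   34. ] [-106.4  -77.    34. ]
jarcapL [ 519.9 -114.3   48. ] [-83.9  -5.7  48. ]
jarR [ 576.4 -145.5   48. ] [-84.  -70.2  48. ]
jar back [ 536.2 -152.    48. ] [-109.1  -38.2   48. ]
shortL [465.7 -82.8  48. ] [-82.7  56.9  48. ]
shortR [ 499.5 -103.3   48. ] [-84.3  17.4  48. ]
purpleA [ 503.  -224.1   35. ] [-188.2  -44.    35. ]
purpleB [ 456.8 -238.    35. ] [-222.8  -10.3   35. ]
pC [ 470.3 -302.4   25. ] [-272.6  -53.3   25. ]
pD [ 510.1 -285.4   25. ] [-238.5  -79.9   25. ]
fingL [ 493.7 -184.6  200. ] [-158.2  -16.8  200. ]
fingR [ 530.7 -205.1  200. ] [-158.3  -59.1  200. ]
```

View pics/w1c.png

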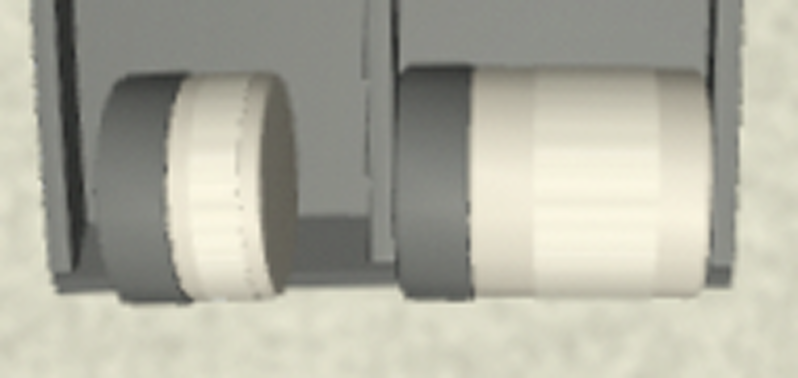

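Corrected rack pose: x ≈ 555.2, y ≈ -40.7, yaw 1.064. The jar width and position agree with the description: its ends are at rack y -6 and -70, and its x is about -82 after a shift of about 2 mm. The purple jar stays clear, nearest at rack x -188. Now I'll descend behind the jar and check before pushing.

```bash
python3 - <<'E'
from bench import bot, imaging
from h import *; import cv2
p=[555.2,-40.7,1.064]; o=[np.pi,0,p[2]]
bot.movel(rackw(p,[-142,-37,200])[0],o)
print(bot.movel(rackw(p,[-142,-37,36])[0],o,threshold=15))
print(bot.movel(rackw(p,[-126,-37,36])[0],o,max_speed=40,threshold=6))
cv2.imwrite("pics/s2.png",imaging.capture("scene")); 
im=imaging.capture("wrist");cv2.imwrite("pics/w2.png",cv2.convertScaleAbs(im,alpha=1.6))
a=imaging.capture("side")[150:300,220:420]
cv2.imwrite("pics/d2.png",cv2.convertScaleAbs(cv2.resize(a,None,fx=4,fy=4,interpolation=cv2.INTER_CUBIC),alpha=1.8))
s=bot.get_state();print(s['t'],s['tcp_pos'],s['contact_force'])
E
```

```text
False
False
4.5083 [ 526.3284495  -168.88315403   35.95306891] [ 0.07590133  0.34291827 -0.32999587]
```

View pics/w2.png

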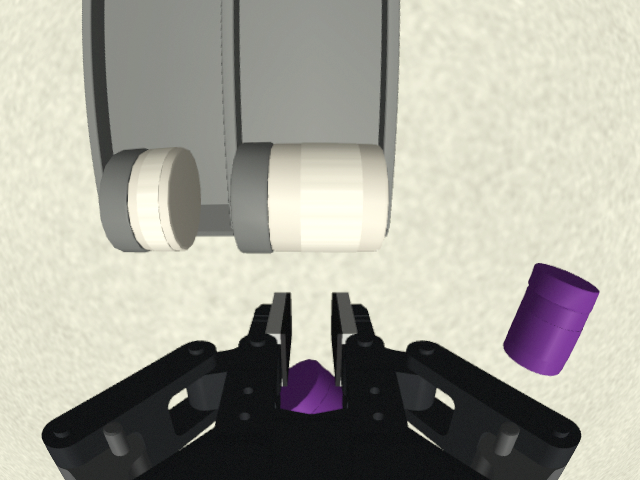

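View pics/d2.png

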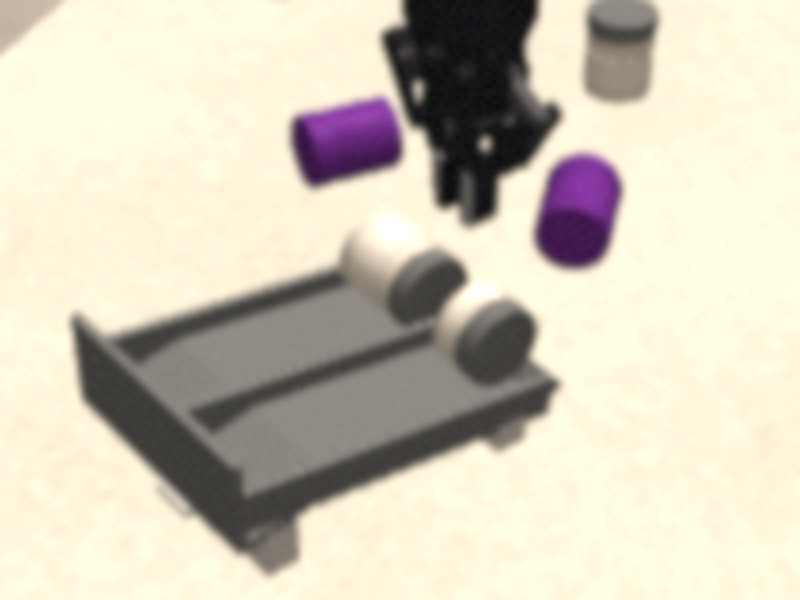

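The fingers are centred behind the long jar (jar back edge at row 252, fingertips at row 293) and well above the rails and ramp. I'll push to mid-slope, then check.

```bash
cat > snap.py <<'E'
from bench import bot, imaging
from h import *; import cv2
def snap(n):
    im=imaging.capture("wrist");cv2.imwrite(f"pics/w{n}.png",cv2.convertScaleAbs(im,alpha=1.6))
    a=imaging.capture("side")[150:300,220:420]
    cv2.imwrite(f"pics/d{n}.png",cv2.convertScaleAbs(cv2.resize(a,None,fx=4,fy=4,interpolation=cv2.INTER_CUBIC),alpha=1.8))
p=[555.2,-40.7,1.064]; o=[np.pi,0,p[2]]
E
python3 - <<'E'
from snap import *
print(bot.movel(rackw(p,[-40,-37,48])[0],o,max_speed=40,threshold=15))
snap(3)
m=imaging.camera_model("wrist");print(m['position'],torack(p,m['position']))
s=bot.get_state();print(s['t'],s['tcp_pos'],s['contact_force'])
E
```

```text
False
[602.44202134 -32.08156824 225.11263037] [ 30.46540291 -37.12068389 225.11263037]
6.925 [568.09878327 -93.73324739  48.00279331] [-0.42866333 -0.34673542  0.0851097 ]
```

View pics/w3.png

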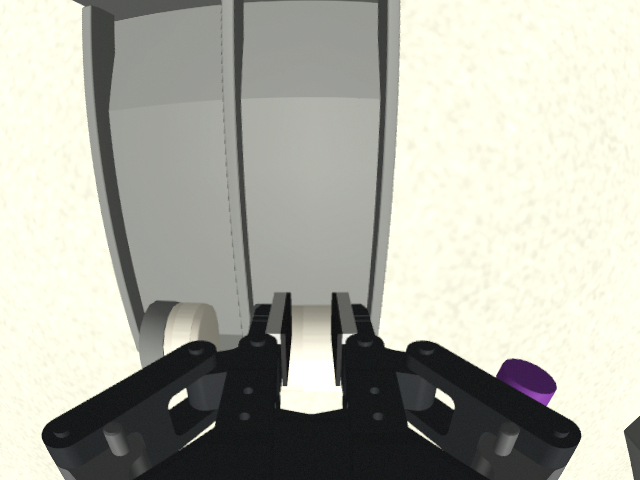

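View pics/d3.png

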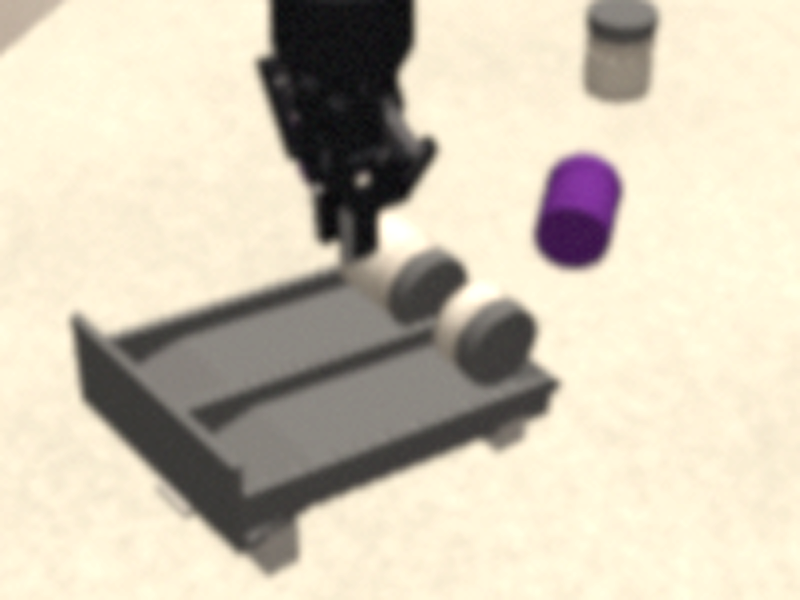

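```bash
python3 - <<'E'
from snap import *
sd=imaging.camera_model("side");sc=imaging.camera_model("scene")
s=bot.get_state();t=np.array(s['tcp_pos']);print(t,torack(p,t),s['opening'],s['qpos'])
for n,c in(("side",sd),("scene",sc)):
  for dz in(0,10,20,30,40): print(n,dz,proj(c,t+[0,0,dz]).round(1))
print('jar home',proj(sd,rackw(p,[-82,-37,48])),proj(sc,rackw(p,[-82,-37,48])))
print("crop side", [(proj(sd,t+[0,0,dz])[0]-[220,150])*4 for dz in(0,10,30)])
a=imaging.capture("scene")[200:340,260:430]
cv2.imwrite("pics/e3.png",cv2.convertScaleAbs(cv2.resize(a,None,fx=4.2,fy=4.2,interpolation=cv2.INTER_CUBIC),alpha=1.8))
a=imaging.capture("side")[185:245,280:360]
cv2.imwrite("pics/f3.png",cv2.convertScaleAbs(cv2.resize(a,None,fx=8,fy=8,interpolation=cv2.INTER_CUBIC),alpha=2.5))
E
```

```text
[568.09878327 -93.73324739  48.00279331] [-40.10638421 -37.0186694   48.00279331] 0.19784655025667983 [-2.91685705e-01  5.11010418e-01 -3.20954676e-01  7.38837383e-01
 -2.20865470e-05  1.78610406e+00]
side 0 [[305.7 224.1]]
side 10 [[305.7 220.6]]
side 20 [[305.6 217. ]]
side 30 [[305.5 213.4]]
side 40 [[305.5 209.8]]
scene 0 [[327.5 294.2]]
scene 10 [[327.5 291.5]]
scene 20 [[327.6 288.8]]
scene 30 [[327.6 286.1]]
scene 40 [[327.7 283.4]]
jar home [[320.10600109 217.46406725]] [[311.88813315 301.38645048]]
crop side [array([342.84503987, 296.51845062]), array([342.61920002, 282.43011158]), array([342.15920932, 253.73497662])]
```

View pics/e3.png

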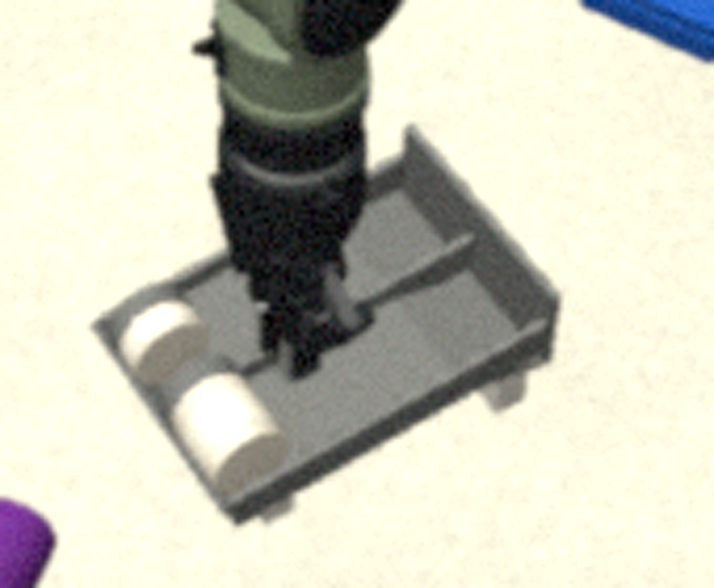

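View pics/f3.png

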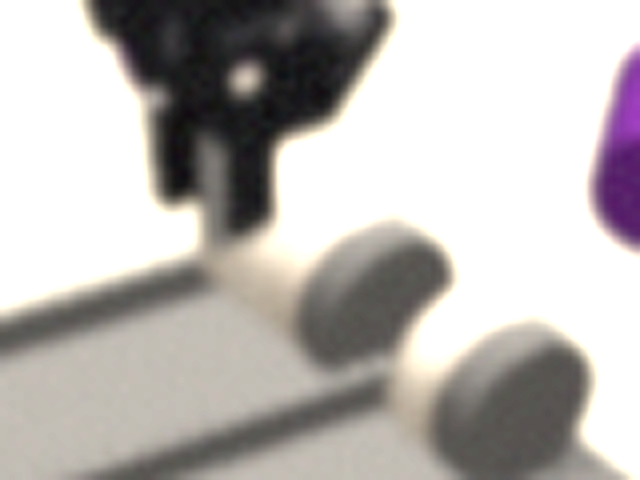

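The fingers passed over the jar without touching it. The jar is still at the low end, scene crop (230,425). The visible fingertips, at scene (331,289) and side (307,214), sit about 20–28 mm above the reported TCP, so the real fingers end well short of it. I'll measure that with a light touch on the empty lane floor ahead of the jar.

```bash
python3 - <<'E'
from snap import *
bot.movel(rackw(p,[-5,-37,48])[0],o,max_speed=100)
r=bot.movel(rackw(p,[-5,-37,4])[0],o,max_speed=25,threshold=4)
s=bot.get_state();print(r,s['t'],torack(p,s['tcp_pos']),s['contact_force'])
bot.movel(rackw(p,[-5,-37,30])[0],o,max_speed=100)
snap(4)
print('floor z at -5:',22+85*np.tan(np.radians(8)))
E
```

```text
False 9.4333 [ -4.96495742 -37.17860013   4.18188547] [-0.3387448   0.81400698  0.68952308]
floor z at -5: 33.94597094970327
```

View pics/w4.png

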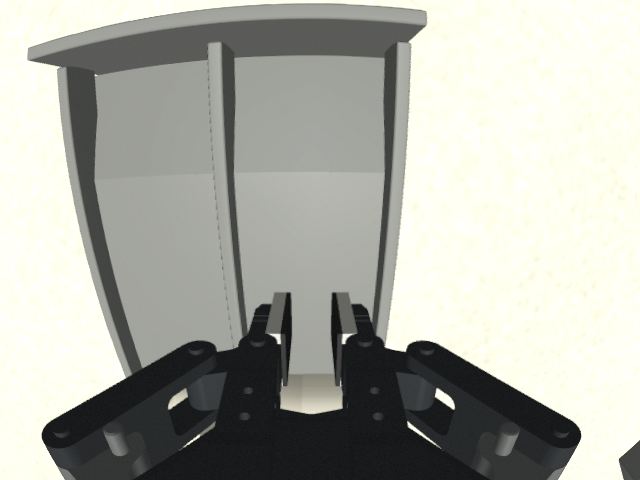

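```bash
python3 - <<'E'
from snap import *
sd=imaging.camera_model("side");sc=imaging.camera_model("scene")
t=np.array(bot.get_state()['tcp_pos']);print(t)
b=proj(sd,t)[0].astype(int);a=imaging.capture("side")[b[1]-50:b[1]+20,b[0]-45:b[0]+45]
print('side',b-[45,50]);cv2.imwrite("pics/g1.png",cv2.convertScaleAbs(cv2.resize(a,None,fx=8,fy=8,interpolation=cv2.INTER_CUBIC),alpha=3))
b=proj(sc,t)[0].astype(int);a=imaging.capture("scene")[b[1]-50:b[1]+20,b[0]-45:b[0]+45]
print('scene',b-[45,50]);cv2.imwrite("pics/g2.png",cv2.convertScaleAbs(cv2.resize(a,None,fx=8,fy=8,interpolation=cv2.INTER_CUBIC),alpha=3))
for y in(-20,20):
  for dz in(0,30,40):
    q=rackw(p,torack(p,t)+[0,y,dz]); print(y,dz,proj(sd,q).round(1),proj(sc,q).round(1))
E
```

```text
[584.74725779 -62.94712933  29.59096336]
side [248 186]
scene [294 242]
-20 0 [[288.5 232.1]] [[344.4 298.8]]
-20 30 [[288.  221.6]] [[344.8 290.9]]
-20 40 [[287.8 218. ]] [[345.  288.2]]
20 0 [[298.8 240.8]] [[335.5 287.2]]
20 30 [[298.5 230.2]] [[335.8 279.3]]
20 40 [[298.4 226.6]] [[335.9 276.6]]
```

View pics/g1.png

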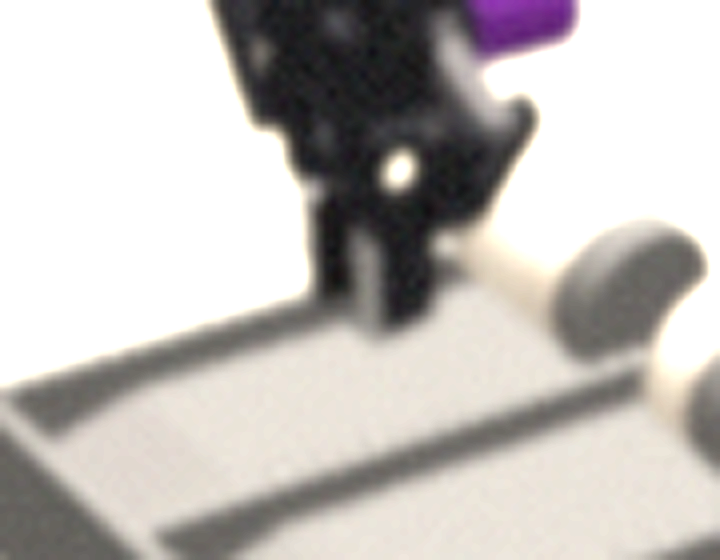

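View pics/g2.png

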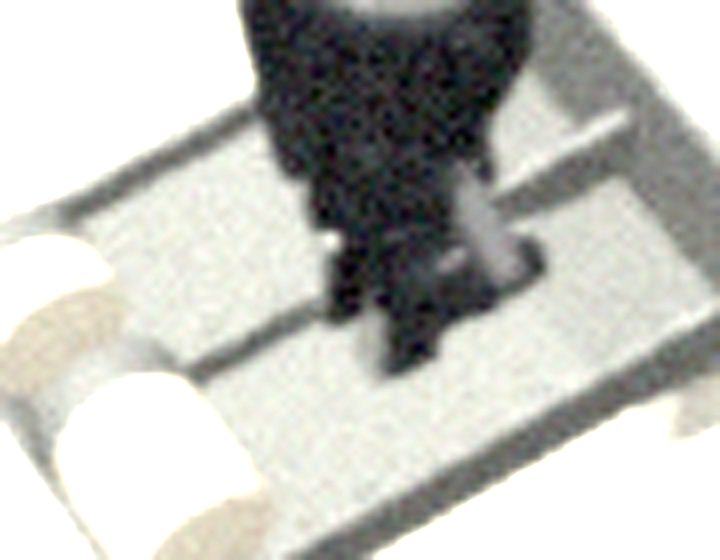

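The images put the real fingertips about 30–40 mm above the reported TCP, and the no-contact touch agrees (more than 30 mm). I'll continue the touch a bit lower to get the exact number.

```bash
python3 - <<'E'
from snap import *
bot.movel(rackw(p,[-5,-37,6])[0],o,max_speed=80)
s0=bot.get_state()
r=bot.movel(rackw(p,[-5,-37,-14])[0],o,max_speed=15,threshold=3)
s=bot.get_state();print(r,s['t'],torack(p,s['tcp_pos']),s0['contact_force'],s['contact_force'])
E
```

```text
True 11.1 [ -4.89609228 -37.24723244   0.64785749] [ 1.36955511  0.72061616 -0.21864862] [-0.11055678  0.16991789  4.25112182]
```

Contact came at reported z 0.65 where the floor is about 34–35, so the true tips are 34 mm above the reported TCP. I'll lift, go back over the jar, and push with that correction.

```bash
python3 - <<'E'
from snap import *
D=34
bot.movel(rackw(p,[-5,-37,105-D])[0],o)
bot.movel(rackw(p,[-142,-37,105-D])[0],o,max_speed=200)
print(bot.movel(rackw(p,[-142,-37,38-D])[0],o,threshold=15))
print(bot.movel(rackw(p,[-122,-37,38.5-D])[0],o,max_speed=60,threshold=8))
print(bot.movel(rackw(p,[-60,-37,39+58*.1405-D])[0],o,max_speed=40,threshold=10))
snap(5)
s=bot.get_state();print(s['t'],torack(p,s['tcp_pos']),s['contact_force'])
E
```

```text
False
False
False
15.4583 [-60.03426777 -36.9746845   13.09632407] [ 0.848377   -0.46152202  0.5494527 ]
```

View pics/w5.png

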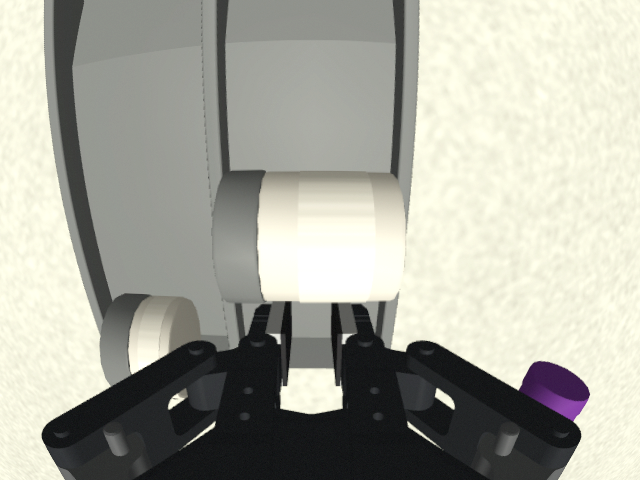

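View pics/d5.png

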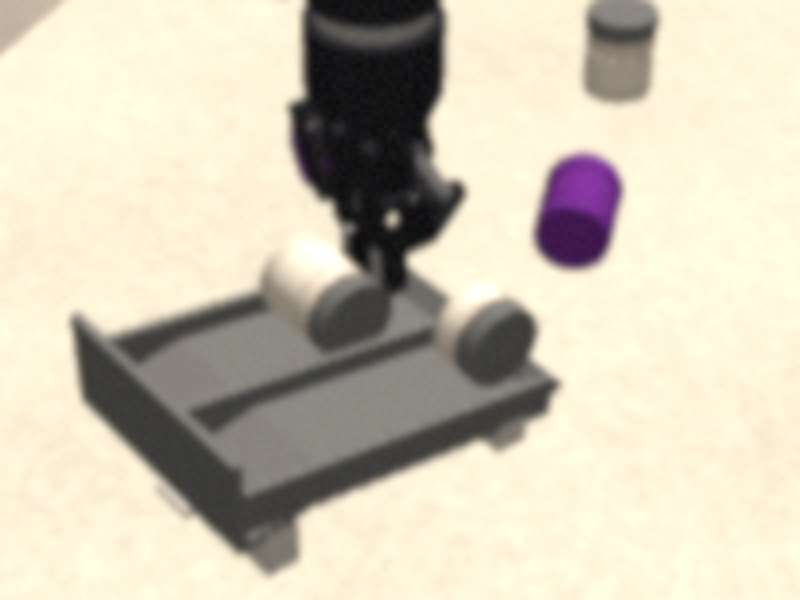

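It works: the jar is square in its lane part-way up (wrist rows 171–302), and the short jar and the rest are untouched. Next push takes it over the crest.

```bash
python3 - <<'E'
from snap import *
D=34
print(bot.movel(rackw(p,[33,-37,58-D])[0],o,max_speed=40,threshold=12))
bot.dwell(0.3)
snap(6)
s=bot.get_state();print(s['t'],torack(p,s['tcp_pos']),s['contact_force'])
E
```

```text
False
18.35 [ 32.97725917 -37.00854009  23.98834826] [0.29753865 0.277592   0.03872143]
```

View pics/w6.png

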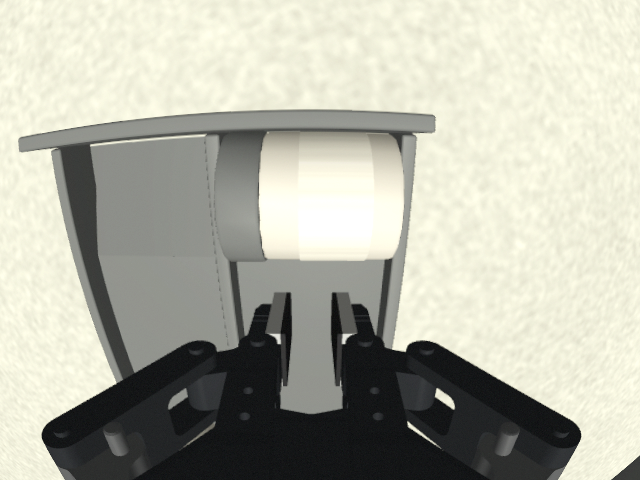

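View pics/d6.png

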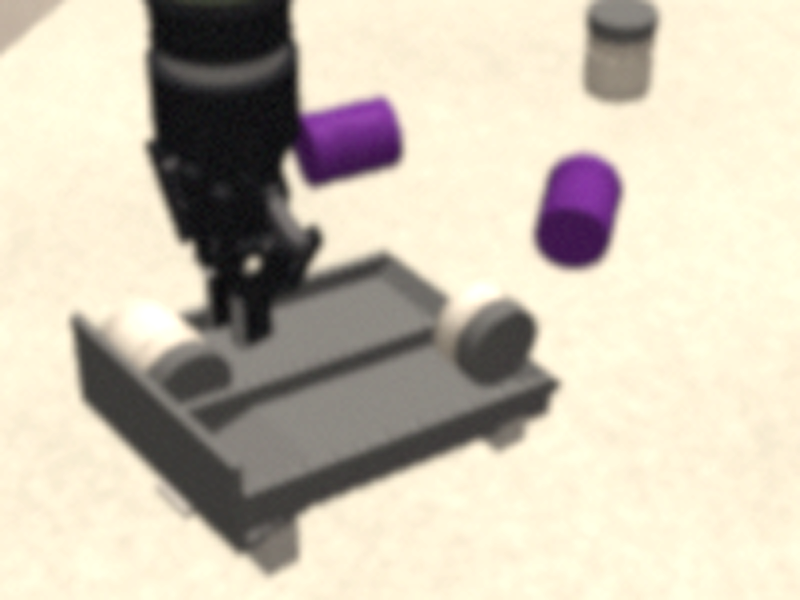

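The jar lies against the end stop (wrist rows 132–261), square in the lane, and the fingers (row 293) are clear of it. I'll lift straight up, take a last check, and hand in.

```bash
python3 - <<'E'
from snap import *
bot.movel(rackw(p,[22,-37,30])[0],o)
bot.movel(rackw(p,[22,-37,190])[0],o)
bot.dwell(0.5)
snap(7)
a=imaging.capture("scene");cv2.imwrite("pics/s7.png",cv2.convertScaleAbs(a,alpha=1.5))
print(bot.get_state()['t'],bot.get_state()['contact_force'])
E
```

```text
20.4667 [-0.62415873 -0.13332678 -0.78990002]
```

View pics/w7.png

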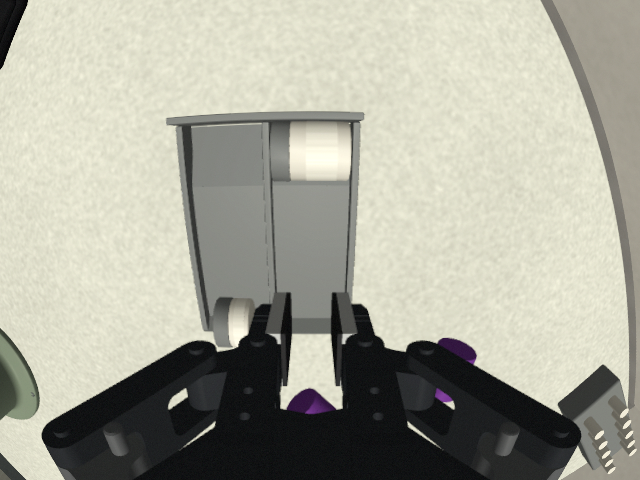

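View pics/s7.png

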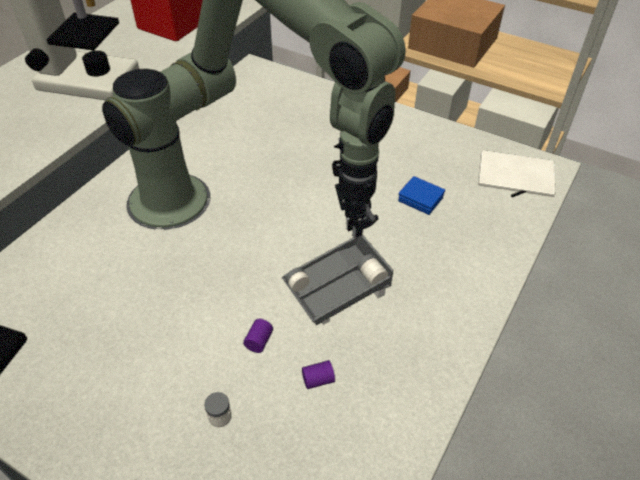

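The long jar is at rest in the seat at scene (373,270). The short jar (299,282), standing jar (218,408), slide box (422,195) and both purple jars have not moved, and the hand is clear.

```bash
python3 - <<'E'
from bench import bot
bot.sign_off(); print("ok")
E
```

```text
the job is handed in; nothing more can be done
ok
```

The long jar is home in the seat of the right lane. I pushed it up from behind with nearly closed fingertips at about 40 mm/s, over the crest, and let it roll against the end stop. I then lifted the hand clear and handed the job in at about 20.5 s.

- **Final position:** the last wrist and scene pictures show the jar square against the stop. I checked this by eye and did not measure it against the millimetre limits.
- **Other things:** the short jar, standing jar, slide box and both purple jars show no visible movement. The mouse was hidden behind the arm in the last scene picture and I did not check it separately; the arm stayed well away from it.
- **First push missed:** the fingers passed over the jar without touching it, because the real fingertips sit about 34 mm above the reported TCP. I measured this with a light touch on the empty lane floor (about 4 N) and corrected the height for the second push.
- **Rack position:** the scene and side cameras disagreed by up to about 8 mm, so I used the wrist picture to settle it.

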